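Shut down the carving machine's control unit

TASK

Shut down the carving machine: first turn the big bar-grip speed dial on the grey control unit fully anticlockwise (seen from above) to its end stop. Then throw the power lever beside it, which leans to the unit's back, all the way over to the front (the robot's side). Leave the lamp dimmer's round knob, the hammer and the carvings where they are.

Things in the scene. Friction and masses are not known exactly. Their poses are not given: they have to be found in the camera images.
- unit: Control unit: plain grey metal case fixed to the bench, 160 (x) x 270 (y) x 60 (z, flat top) mm. Origin: centre of its underside on the bench. Its -x face is the front (robot's side, turned up to 0.4 rad either way). On its top stand the speed dial, centre at y = +68 mm, and the power lever, at y = -82 mm (both x = 0).
- dial_grip (a point): Speed dial: black round skirt 74 mm across, carrying an upright bar grip 70 long, 16 wide, its sides 71 to 106 mm above the bench. This point is on the dial's vertical axis, 93 mm above the bench. x: along the bar to its white-lined end; z up. White dots around the dial grow clockwise; at the off stop the line points to the smallest, midway between the unit's -x and +y (front left).
- dial (a joint): Speed dial angle, rad: 0 = off, at the anticlockwise end stop; grows clockwise seen from above; other stop at 4.7. Starts between 1.6 and 3.4, so it usually needs two or three grasps. Turns stiffly (0.06 N m friction, no spring or clicks) and stays where it is left.
- lever_pivot (a point): Pivot of the power lever, fixed on the unit, 82 mm above the bench. Axes are the unit's axes; the lever swings about y. Around it is a block 70 (x) x 50 (y) mm, its top at 85 mm above the bench (barrel up to 95 mm).
- power_lever_tip (a point): Centre of the black ball, 26 mm in diameter, at the end of the power lever's steel rod (10 mm in diameter), 80 mm from the pivot.
- power_lever (a joint): Angle of the power lever, rad: 0 = off, at the stop, leaning 0.5 rad from vertical to the unit's -x (front); 0.5 = upright; 1.0 = on, leaning 0.5 rad to the unit's +x (away). It starts between 0.9 and 1.0. Friction 0.06 N m, about 1 N at the ball; it stays where it is left.
- dimmer: Bystander: lamp dimmer, a black plastic box 110 x 110 x 45 mm fixed to the bench, origin under its centre. It carries a round grey knob of 48 mm diameter, top at 68 mm above the bench, no bar. The dimmer may stand left or right of the control unit.
- dimmer_mark (a point): End of the white line on top of the dimmer's round knob, 20 mm from the knob's axis and 68 mm above the bench; it moves if the knob is turned. To be left as it is.
- hammer: Bystander: hammer 270 mm long lying on the bench beyond the unit, handle along its x axis.
- carving: Bystander: carved wooden scroll on a slab 150 x 110 mm, about 45 mm high overall, at the left of the bench, origin under its centre.
- leaf_panel: Bystander: carved wooden leaf panel 170 x 60 mm, about 30 mm high, at the right of the bench, origin under its centre.

How it is judged:
By the outcome, as a careful person would: the job done as asked, in the order asked, and still so for the second after the job is handed in, with the robot touching nothing.
It also fails if it takes over 64 s, if anything falls off the work surface, if the arm or the gripper's body presses on something with over 40 N, if the wrist force passes 120 N, or if a joint passes its speed limit or range.

ROBOT

A 7-joint arm with a two-finger parallel gripper is mounted at the origin on the work surface. World frame = base frame: x ahead of the robot, y to its left, z up, the work surface at z = 0. Lengths are in mm, angles in rad, forces in N, time in s.
With the tool pointing down it reaches from about 425 to 950 mm from the base axis. Payload 4.7 kg.
Tool frame: the origin (TCP) lies on the centre line of the jaws, within the pads' length; the fingertips stand 11 mm ahead of it and the grasp point (between the pads) lies 8 mm behind it; z points along the fingers, y is the line along which they close (so a half turn about z gives the same grasp; the last joint's range is limited). The gripper opens to 85 mm and grips with 20 to 120 N. Pads are 22 mm wide; open, the fingers measure 114 mm over their backs; the gripper's body (76 mm by 85 mm) begins 54 mm behind the grasp point. The pads swing forward as they close: fully open they stand 13 mm farther back than shut.
Start: joints at [1.281, 0.469, -0.049, 1.532, 0.024, 1.141, -0.082], TCP at [174.097, -652.179, 242.335] pointing down, gripper open.
Joint ranges: [-2.59, 2.59], [-0.33, 1.99], [-1.39, 1.29], [0.1, 2.45], [-1.04, 4.18], [0.21, 1.99], [-2.66, 2.66]. Speed limits (rad/s): [2.57, 2.57, 3.14, 3.14, 3.14, 3.14, 3.14].

INTERFACE

Orientations are given as a rotation vector (axis times angle).
In Python, from cell import ctrl gives the robot as it stands.
- The arm moves only by the shell command python3 -m jog 'ROWS' [FORCE]. ROWS is JSON, a list of rows, each a list of 7 numbers: the shift along the world's x, y, z in cm, then the turn, a rotation vector about the world's x, y, z in rad, then the closure, from 0 (fully open) to 1 (shut). In form: [[dx, dy, dz, wx, wy, wz, jaw], ...]. A call has exactly 10 rows; each row shifts and turns the commanded pose from where the row before left it; what a row does not reach is not made up. A row lasts 1/8 s, in which the tool goes at most 62.5 mm and 10.7 degrees, less where a joint would pass 70% of its speed; a pose out of reach is approached as far as the arm can. A call with a gripper value outside its range is refused whole. The fingers move at their own pace and stop on an object; FORCE is the grip in N (left out, the last holds). Time passes only in rows, so rows that do not move let the fingers close, or fill a call up. It gives the time, the measured TCP pose, the force, the opening and the grip force at its end, in the units of the state.
- ctrl.state(): the state, without advancing time (a new reading comes with each control period).
- ctrl.capture(name): name is "scene" or "top"; returns the picture (420x560x3 uint8, blue, green, red); there is no depth.
- ctrl.get_calibration(name): a dict with "intrinsics" (3x3 intrinsics, pixels), "world_from_camera" (4x4, takes a point from camera to world coordinates). Camera axes: x right, y up, looking along -z (the intrinsics and any distortion apply to the point x, -y, -z); pixel columns grow to the right and rows downward; lengths in mm; the calibration is good to about 2 mm. A picture is of the moment at which its call begins. get_calibration takes no time and is no camera call.
- ctrl.close_job(): hands the job in; it is judged then, once.
The state is a dict: "time": time; "q": joint angles; "qvel": joint speeds; "tau": joint torques, N m; "eef_pos": TCP position; "tool_rot": TCP orientation; "force": force on the tool from outside, world axes, zero at the start; "moment": the same for the moment, N m; "grip_width": finger opening in mm; "grip_force": force on a finger pad.
Only numpy, scipy, OpenCV 4.12 (cv2) and the standard library are available. Lean on these libraries where they do the work, as an engineer would, in place of code of your own. Each camera call takes 0.05 s, during which the arm holds its last target. There are 200 camera calls.

## Working session

There is one attempt and no reset: what is moved stays moved. The work goes in short steps, Python scripts to look and compute and a shell command to move; the robot and the scene stay as the last step left them, time stands still between calls to the robot, and variables do not carry over. Pictures are saved under pics/ and viewed, at most 10 in all, crops included, and the job is handed in when it is done.

```bash
mkdir -p pics; ls; python3 - <<'E'
from cell import ctrl
import cv2,numpy as np
np.set_printoptions(suppress=True,precision=3)
for n in("scene","top"):
    cv2.imwrite(f"pics/{n}0.png",ctrl.capture(n)); c=ctrl.get_calibration(n); print(c)
s=ctrl.state();print(s)
E
```

```text
pics
{'intrinsics': array([[405.693,   0.   , 278.207],
       [  0.   , 405.693, 215.498],
       [  0.   ,   0.   ,   1.   ]]), 'world_from_camera': array([[  -0.03 ,   -0.842,    0.539, 1296.537],
       [   1.   ,   -0.026,    0.014,   21.161],
       [   0.002,    0.539,    0.842, 1217.261],
       [   0.   ,    0.   ,    0.   ,    1.   ]])}
{'intrinsics': array([[403.944,   0.   , 274.713],
       [  0.   , 403.944, 209.792],
       [  0.   ,   0.   ,   1.   ]]), 'world_from_camera': array([[  -0.026,    0.982,   -0.189,  387.952],
       [  -0.999,   -0.029,   -0.016,   -6.89 ],
       [  -0.022,    0.189,    0.982, 1235.778],
       [   0.   ,    0.   ,    0.   ,    1.   ]])}
{'time': 0.1, 'q': array([ 1.281,  0.469, -0.049,  1.534,  0.024,  1.141, -0.082]), 'qvel': array([-0.   , -0.001,  0.001, -0.004, -0.001,  0.001,  0.001]), 'tau': array([  0.   , -51.152,  -0.047, -23.839,   0.011,   0.004,   0.   ]), 'eef_pos': array([ 173.947, -651.7  ,  241.357]), 'tool_rot': array([-3.113, -0.408,  0.   ]), 'force': array([-0.341,  0.083, -0.209]), 'moment': array([ 0.008,  0.019, -0.002]), 'grip_force': 0.0, 'grip_width': 85.56871138919269}
```

View pics/top0.png

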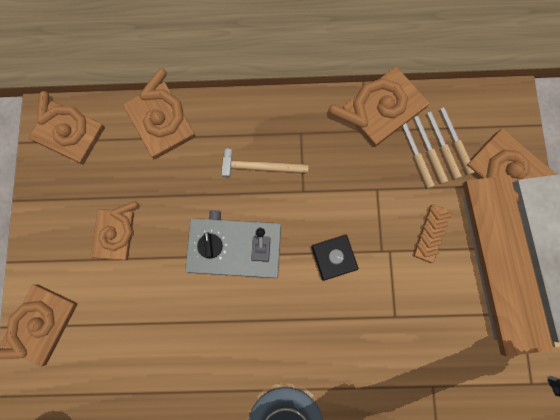

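View pics/scene0.png

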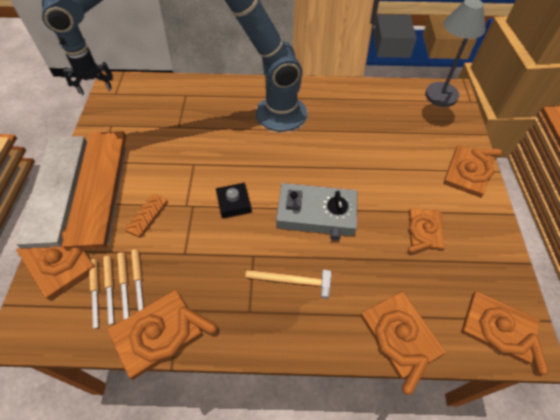

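The top view shows the unit at about (234,248), the dial at (210,246), the lever ball at (260,232) and the dimmer to the right at (335,257). I'll enlarge the unit in both views.

```bash
python3 - <<'E'
import cv2,numpy as np
a=cv2.imread("pics/top0.png")[205:290,180:290]; b=cv2.imread("pics/scene0.png")[175:245,268:368]
a=cv2.resize(a,None,fx=7,fy=7,interpolation=cv2.INTER_CUBIC);b=cv2.resize(b,None,fx=7,fy=7,interpolation=cv2.INTER_CUBIC)
cv2.imwrite("pics/ca.png",a);cv2.imwrite("pics/cb.png",b)
E
```

```text
(no output)
```

View pics/ca.png

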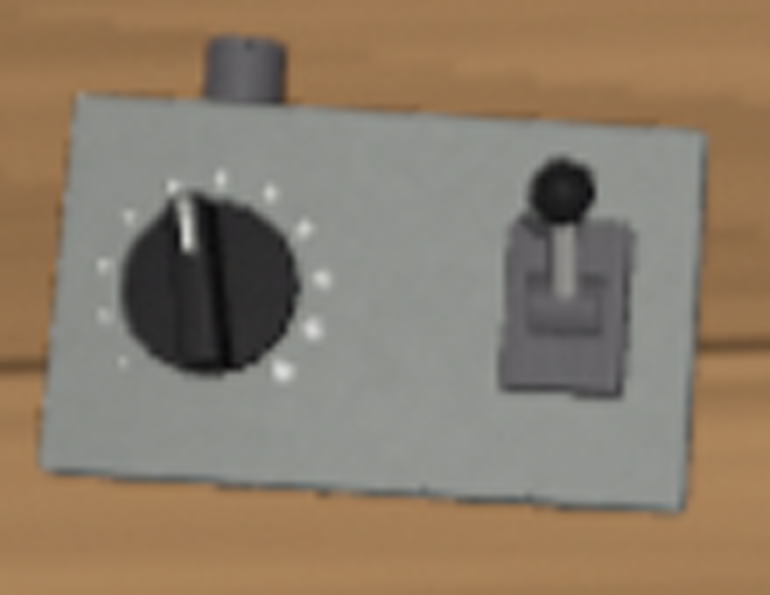

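View pics/cb.png

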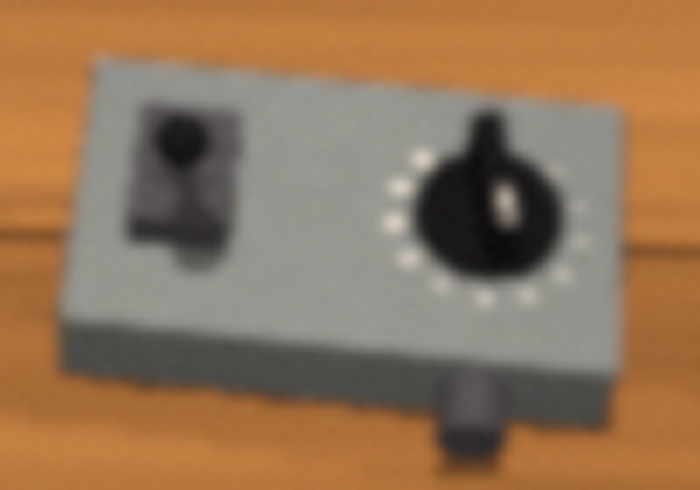

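The crops show the top-face corners, 11 dots with the smallest at front left, and the dial line at the fifth dot, about 1.9 rad. The lever leans back, with its ball at crop (562,190). Next I work out the poses.

```bash
cat > h.py <<'E'
from cell import ctrl
import numpy as np
np.set_printoptions(suppress=True,precision=3)
def px2w(n,p,z):
    c=ctrl.get_calibration(n);K=c["intrinsics"];T=c["world_from_camera"]
    d=np.linalg.solve(K,[p[0],p[1],1.]);d=T[:3,:3]@[d[0],-d[1],-d[2]]
    return T[:3,3]+d*(z-T[2,3])/d[2]
def A(p):return (180-.43+p[0]/7,205-.43+p[1]/7)
def B(p):return (268-.43+p[0]/7,175-.43+p[1]/7)
E
python3 - <<'E'
from h import *
for n,F,cs,line in(("top",A,[(78,95),(705,132),(683,512),(42,468)],[(183,200),(190,246)]),("scene",B,[(625,372),(62,322),(97,60),(622,110)],[(510,228),(503,185)])):
    w=np.array([px2w(n,F(p),60) for p in cs]);print(w,w.mean(0))
    u=(w[0]-w[1])+(w[3]-w[2]);yaw=np.arctan2(-u[0],u[1]);print("yaw",yaw)
    R=np.array([[np.cos(yaw),-np.sin(yaw)],[np.sin(yaw),np.cos(yaw)]])
    m=w.mean(0)[:2];print("dial",m+R@[0,68],"lever",m+R@[0,-82])
    l=[px2w(n,F(p),106) for p in line];print("line",l,np.arctan2(*(l[0]-l[1])[[1,0]]))
dots=[(124,362),(104,316),(103,265),(128,215),(173,187),(221,178),(270,192),(305,228),(322,279),(313,330),(283,372)]
w=np.array([px2w("top",A(p),60)[:2] for p in dots])
s=np.linalg.lstsq(np.c_[2*w,np.ones(11)],(w**2).sum(1),rcond=None)[0];print("dots centre",s[:2],np.arctan2(*(w-s[:2]).T[::-1]))
print("ball",px2w("top",A((562,190)),152),px2w("scene",B((183,140)),152))
E
```

```text
[[597.076 262.498  60.   ]
 [573.454  -2.646  60.   ]
 [416.063  10.856  60.   ]
 [440.975 275.311  60.   ]] [506.892 136.505  60.   ]
yaw -0.09138824775403184
dial [513.098 204.221] lever [499.409  54.847]
line [array([544.574, 208.765, 106.   ]), array([525.824, 205.813, 106.   ])] 0.15615342444930272
[[596.718 264.446  60.   ]
 [577.055  -3.64   60.   ]
 [419.312   9.161  60.   ]
 [442.551 274.441  60.   ]] [508.909 136.102  60.   ]
yaw -0.08026346582541354
dial [514.361 203.883] lever [502.334  54.366]
line [array([547.022, 206.532, 106.   ]), array([522.476, 204.507, 106.   ])] 0.08230967660175194
dots centre [513.459 205.596] [ 2.259  1.798  1.333  0.835  0.36  -0.087 -0.556 -1.021 -1.516 -1.982
 -2.439]
ball [537.872  52.935 152.   ] [533.879  50.869 152.   ]
```

Two views agree: the dial is at (514,204), the unit yaw is about -0.086 and the lever pivot is at (501,54.6). The bar heading is about 0.12, so it needs about +2.15 rad anticlockwise. That fits within the wrist's range. Transit comes first, skirting the base.

```bash
python3 -m jog '[[4.86,3.6,0,0,0,0,0],[4.86,3.6,0,0,0,0,0],[4.86,3.6,0,0,0,0,0],[4.86,3.6,0,0,0,0,0],[4.86,3.6,0,0,0,0,0],[4.86,3.6,0,0,0,0,0],[4.86,3.6,0,0,0,0,0],[0,6,0,0,0,0,0],[0,6,0,0,0,0,0],[0,6,0,0,0,0,0]]' 60 && python3 -m jog '[[0,6,0,0,0,-0.05,0],[0,6,0,0,0,-0.05,0],[0,6,0,0,0,-0.04,0],[0,6,0,0,0,0,0.3],[0,6,0,0,0,0,0.3],[0,6,0,0,0,0,0.3],[0,4,0,0,0,0,0.3],[0,2,0,0,0,0,0.3],[0,0,0,0,0,0,0.3],[0,0,0,0,0,0,0.3]]' 60; python3 -c "
from h import *;import cv2
s=ctrl.state();print(s['q'],s['tool_rot'])
a=ctrl.capture('scene')[110:260,230:400];cv2.imwrite('pics/s1.png',cv2.resize(a,None,fx=4,fy=4,interpolation=cv2.INTER_CUBIC))"
```

```text
time: 1.35
eef_pos: [514.0, -218.0, 241.9]
tool_rot: [-3.115, -0.409, 0.001]
force: [1.9, 0.5, 0.2]
grip_width: 85.7
grip_force: 0.0
time: 2.6
eef_pos: [514.4, 198.3, 242.0]
tool_rot: [3.135, 0.187, -0.001]
force: [1.2, -0.1, 0.1]
grip_width: 60.0
grip_force: 0.0
[-0.093  0.302 -0.435  1.811  0.145  1.062 -2.032] [ 3.135  0.187 -0.001]
```

View pics/s1.png

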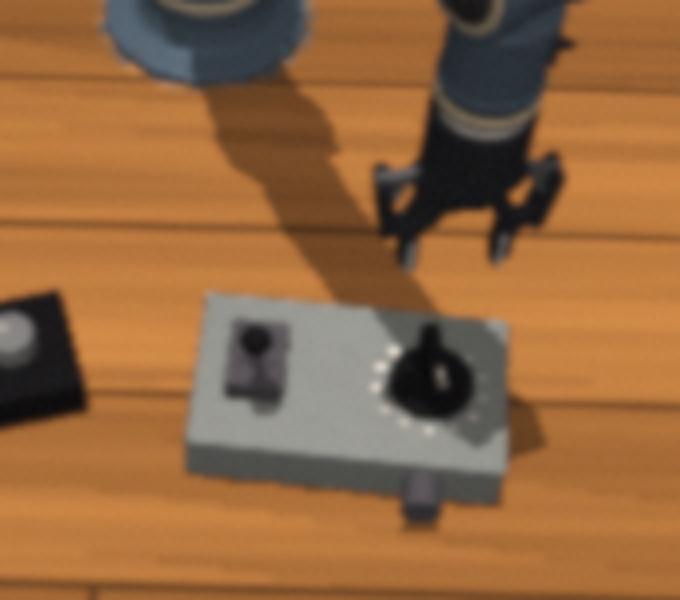

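The view shows the open jaws above the dial, straddling the bar across y, and the lever is clear. Next I go down and grip.

```bash
python3 -m jog '[[0,0.6,-3,0,0,0,0.3],[0,0,-3,0,0,0,0.3],[0,0,-3,0,0,0,0.3],[0,0,-2.5,0,0,0,0.3],[0,0,-2,0,0,0,0.3],[0,0,-1.5,0,0,0,0.3],[0,0,-0.4,0,0,0,0.3],[0,0,0,0,0,0,0.3],[0,0,0,0,0,0,0.3],[0,0,0,0,0,0,0.3]]' 60 && python3 -m jog '[[0,0,0,0,0,0,0.6],[0,0,0,0,0,0,0.7],[0,0,0,0,0,0,0.8],[0,0,0,0,0,0,1],[0,0,0,0,0,0,1],[0,0,0,0,0,0,1],[0,0,0,0,0,0,1],[0,0,0,0,0,0,1],[0,0,0,0,0,0,1],[0,0,0,0,0,0,1]]' 40
```

```text
time: 3.9
eef_pos: [514.7, 206.0, 89.0]
tool_rot: [-3.136, -0.19, -0.002]
force: [-0.3, 0.0, 0.1]
grip_width: 59.8
grip_force: 0.0
time: 5.15
eef_pos: [514.4, 205.4, 88.4]
tool_rot: [3.135, 0.189, -0.0]
force: [-1.3, -2.3, 4.6]
grip_width: 15.7
grip_force: 40.8
```

```bash
python3 -m jog '[[0,0,0,0,0,0.13,1],[0,0,0,0,0,0.13,1],[0,0,0,0,0,0.13,1],[0,0,0,0,0,0.13,1],[0,0,0,0,0,0.13,1],[0,0,0,0,0,0.13,1],[0,0,0,0,0,0.13,1],[0,0,0,0,0,0.13,1],[0,0,0,0,0,0.13,1],[0,0,0,0,0,0,1]]' 40; python3 -m jog '[[0,0,0,0,0,0.1,1],[0,0,0,0,0,0.1,1],[0,0,0,0,0,0.1,1],[0,0,0,0,0,0.1,1],[0,0,0,0,0,0.1,1],[0,0,0,0,0,0.1,1],[0,0,0,0,0,0.1,1],[0,0,0,0,0,0,1],[0,0,0,0,0,0,1],[0,0,0,0,0,0,1]]' 40;  python3 -c "
from h import *
s=ctrl.state();print(s['q'],s['tool_rot'],s['moment'],s['force'])"
```

```text
time: 6.4
eef_pos: [512.9, 207.2, 88.5]
tool_rot: [-2.506, -1.89, 0.001]
force: [-3.6, -0.6, 5.9]
grip_width: 15.6
grip_force: 41.0
time: 7.65
eef_pos: [511.5, 207.1, 88.5]
tool_rot: [-1.705, -2.634, 0.003]
force: [-7.2, -1.3, 8.2]
grip_width: 15.4
grip_force: 41.4
[ 0.169  0.612 -0.846  1.931  0.593  0.872 -0.567] [-1.705 -2.634  0.003] [-0.183  1.415  0.063] [-7.193 -1.255  8.224]
```

```bash
python3 -m jog '[[0,0,0,0,0,0.05,1],[0,0,0,0,0,0.05,1],[0,0,0,0,0,0.05,1],[0,0,0,0,0,0.05,1],[0,0,0,0,0,0.04,1],[0,0,0,0,0,0,1],[0,0,0,0,0,0,1],[0,0,0,0,0,0,1],[0,0,0,0,0,0,1],[0,0,0,0,0,0,1]]' 40;  python3 -c "
from h import *
s=ctrl.state();print(s['moment'])"; python3 -m jog '[[0,0,0,0,0,0.03,1],[0,0,0,0,0,0.03,1],[0,0,0,0,0,0.03,1],[0,0,0,0,0,0.03,1],[0,0,0,0,0,0,1],[0,0,0,0,0,0,1],[0,0,0,0,0,0,1],[0,0,0,0,0,0,1],[0,0,0,0,0,0,1],[0,0,0,0,0,0,1]]' 40;  python3 -c "
from h import *
s=ctrl.state();r=s['tool_rot'];print(s['moment'],2*np.arctan2(r[1],r[0]))"
```

```text
time: 8.9
eef_pos: [511.0, 206.9, 88.5]
tool_rot: [-1.377, -2.819, 0.004]
force: [-8.6, -2.5, 9.1]
grip_width: 15.2
grip_force: 41.5
[-0.402  1.618  0.004]
time: 10.15
eef_pos: [510.6, 207.3, 88.6]
tool_rot: [-1.213, -2.89, 0.003]
force: [-9.8, -1.1, 11.0]
grip_width: 15.5
grip_force: 78.1
[-0.176  2.013 -1.249] -3.9365631454214496
```

The moment jumped to 1.25 N m at the expected heading, so the stop is reached. Release, rise and check.

```bash
python3 -m jog '[[0,0,0,0,0,0,0.9],[0,0,0,0,0,0,0.7],[0,0,0,0,0,0,0.5],[0,0,0,0,0,0,0.4],[0,0,0,0,0,0,0.4],[0,0,1.5,0,0,0,0.4],[0,0,3,0,0,0,0.4],[0,0,4,0,0,0,0.4],[0,0,4,0,0,0,0.4],[0,0,2,0,0,0,0.4]]' 40; python3 -m jog '[[-3,0,1,0,0,0,1],[-4,0,0,0,0,0,1],[0,-4,0,0,0,0,1],[0,-4,0,0,0,0,1],[0,-4,0,0,0,0,1],[0,-3,0,0,0,0,1],[0,0,0,0,0,0,1],[0,0,0,0,0,0,1],[0,0,0,0,0,0,1],[0,0,0,0,0,0,1]]' 40
python3 -c "
from h import *;import cv2
s=ctrl.state();r=s['tool_rot'];print(s['q'],2*np.arctan2(r[1],r[0]))
a=ctrl.capture('scene')[165:255,258:378];cv2.imwrite('pics/s2.png',cv2.resize(a,None,fx=6,fy=6,interpolation=cv2.INTER_CUBIC))"
```

```text
time: 11.4
eef_pos: [514.9, 206.7, 236.3]
tool_rot: [1.209, 2.897, 0.004]
force: [0.2, -1.1, 0.9]
grip_width: 51.4
grip_force: 0.0
time: 12.65
eef_pos: [444.2, 56.9, 243.4]
tool_rot: [-1.207, -2.9, -0.001]
force: [-0.0, 0.1, 1.2]
grip_width: 0.0
grip_force: 0.0
[ 0.832  0.285 -1.216  1.998  0.306  1.062  0.259] -3.9303181557806983
```

View pics/s2.png

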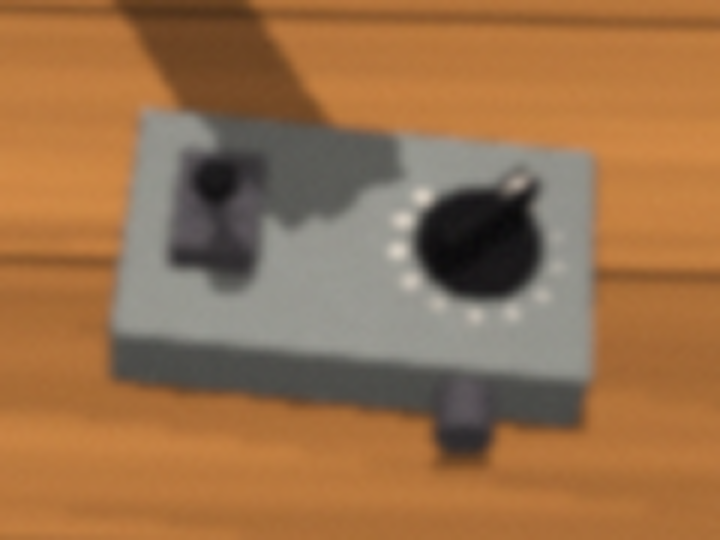

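The white line now points to the front-left smallest dot, about (520,180) in the crop, so the dial is off. The lever ball is at about (536,52,154). I'll grip it across the unit's y, which needs the tool turned +0.70.

```bash
python3 -m jog '[[1.5,-0.1,0,0,0,0.1,0.3],[1.5,-0.1,0,0,0,0.1,0.3],[1.5,-0.1,0,0,0,0.1,0.3],[1.5,-0.1,0,0,0,0.1,0.3],[1.5,-0.1,0,0,0,0.1,0.3],[1.7,0,0,0,0,0.1,0.3],[0,0,0,0,0,0.1,0.3],[0,0,0,0,0,0,0.3],[0,0,0,0,0,0,0.3],[0,0,0,0,0,0,0.3]]' 30; python3 -c "
from h import *
s=ctrl.state();r=s['tool_rot'];print(s['q'],2*np.arctan2(r[1],r[0]))"
```

```text
time: 13.95
eef_pos: [536.2, 50.9, 243.4]
tool_rot: [0.144, 3.138, -0.001]
force: [0.3, 0.4, -0.4]
grip_width: 59.5
grip_force: 0.0
[ 0.745  0.543 -1.263  1.811  0.555  1.207  0.792] 3.050166364494963
```

```bash
python3 -m jog '[[0,0,-2,0,0,0,0.3],[0,0,-2,0,0,0,0.3],[0,0,-2,0,0,0,0.3],[0,0,-2,0,0,0,0.3],[0,0,-1.5,0,0,0,0.3],[0,0,-0.2,0,0,0,0.3],[0,0,0,0,0,0,0.3],[0,0,0,0,0,0,0.3],[0,0,0,0,0,0,0.3],[0,0,0,0,0,0,0.3]]' 30; python3 -c "
from h import *;import cv2
s=ctrl.state();print(s['q'],s['force'])
a=ctrl.capture('scene')[150:240,248:368];cv2.imwrite('pics/s3.png',cv2.resize(a,None,fx=6,fy=6,interpolation=cv2.INTER_CUBIC))"
```

```text
time: 15.2
eef_pos: [536.5, 50.8, 146.7]
tool_rot: [0.143, 3.138, 0.0]
force: [0.1, 0.9, -0.2]
grip_width: 59.5
grip_force: 0.0
[ 0.661  0.64  -1.153  1.913  0.681  1.05   0.692] [ 0.115  0.867 -0.231]
```

View pics/s3.png

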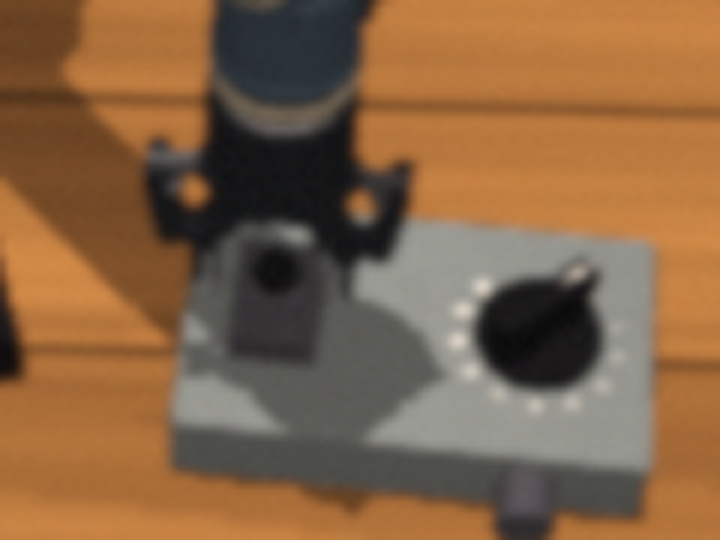

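The ball, at (275,268), sits between the open fingers. Close on it.

```bash
python3 -m jog '[[0,0,0,0,0,0,0.5],[0,0,0,0,0,0,0.6],[0,0,0,0,0,0,0.7],[0,0,0,0,0,0,0.8],[0,0,0,0,0,0,1],[0,0,0,0,0,0,1],[0,0,0,0,0,0,1],[0,0,0,0,0,0,1],[0,0,0,0,0,0,1],[0,0,0,0,0,0,1]]' 30
```

```text
time: 16.5
eef_pos: [536.5, 52.1, 146.7]
tool_rot: [0.141, 3.138, 0.004]
force: [0.4, 5.5, 0.9]
grip_width: 24.3
grip_force: 29.4
```

```bash
python3 -m jog '[[-0.73,0.06,0.31,0,0,0,1],[-0.73,0.06,0.23,0,0,0,1],[-0.73,0.06,0.15,0,0,0,1],[-0.73,0.06,0.09,0,0,0,1],[-0.73,0.06,0.02,0,0,0,1],[-0.73,0.06,-0.05,0,0,0,1],[-0.73,0.06,-0.12,0,0,0,1],[-0.73,0.06,-0.19,0,0,0,1],[-0.73,0.06,-0.27,0,0,0,1],[-0.73,0.06,-0.36,0,0,0,1]]' 30; python3 -m jog '[[-0.1,0,-0.05,0,0,0,1],[-0.1,0,-0.05,0,0,0,1],[-0.1,0,-0.05,0,0,0,1],[-0.1,0,-0.05,0,0,0,1],[0,0,0,0,0,0,1],[0,0,0,0,0,0,1],[0,0,0,0,0,0,1],[0,0,0,0,0,0,1],[0,0,0,0,0,0,1],[0,0,0,0,0,0,1]]' 30; python3 -c "
from h import *;import cv2
s=ctrl.state();print(s['q'],s['moment'])"
```

```text
time: 17.75
eef_pos: [465.0, 58.6, 146.5]
tool_rot: [0.141, 3.134, 0.004]
force: [-2.1, 5.0, 10.7]
grip_width: 24.0
grip_force: 28.9
time: 19.0
eef_pos: [460.4, 59.0, 144.2]
tool_rot: [0.141, 3.135, 0.005]
force: [-2.7, 6.2, 10.9]
grip_width: 23.7
grip_force: 29.3
[ 0.74   0.545 -1.228  2.077  0.635  0.963  0.65 ] [ 1.147  0.165 -0.02 ]
```

```bash
python3 -m jog '[[-0.1,0,-0.05,0,0,0,1],[-0.1,0,-0.05,0,0,0,1],[-0.1,0,-0.05,0,0,0,1],[-0.1,0,-0.05,0,0,0,1],[0,0,0,0,0,0,1],[0,0,0,0,0,0,1],[0,0,0,0,0,0,1],[0,0,0,0,0,0,1],[0,0,0,0,0,0,1],[0,0,0,0,0,0,1]]' 30; python3 -c "
from h import *;import cv2
a=ctrl.capture('scene')[150:240,248:368];cv2.imwrite('pics/s4.png',cv2.resize(a,None,fx=6,fy=6,interpolation=cv2.INTER_CUBIC))"
```

```text
time: 20.25
eef_pos: [456.4, 59.3, 142.1]
tool_rot: [0.14, 3.135, 0.006]
force: [-1.5, 7.3, 9.2]
grip_width: 23.8
grip_force: 29.4
```

View pics/s4.png

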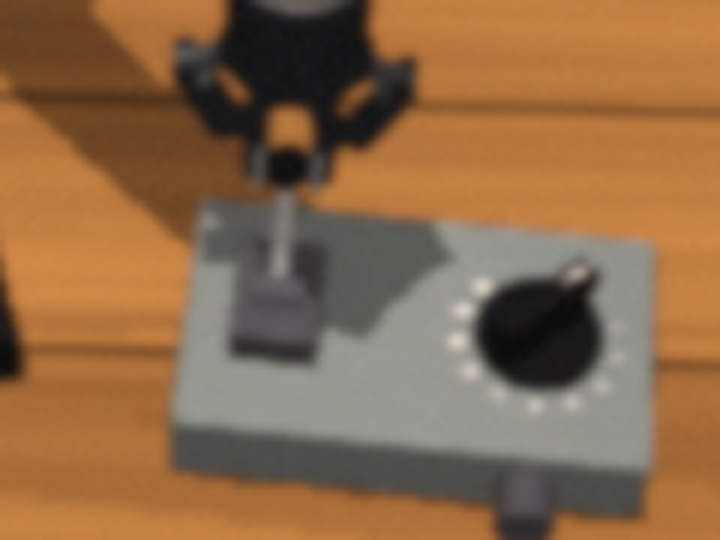

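```bash
python3 -m jog '[[-0.1,0,-0.05,0,0,0,1],[-0.1,0,-0.05,0,0,0,1],[-0.1,0,-0.05,0,0,0,1],[-0.1,0,-0.05,0,0,0,1],[0,0,0,0,0,0,1],[0,0,0,0,0,0,1],[0,0,0,0,0,0,1],[0,0,0,0,0,0,1],[0,0,0,0,0,0,1],[0,0,0,0,0,0,1]]' 30; python3 -c "
from h import *;import cv2
a=ctrl.capture('scene')
print('ball before', px2w('scene',(248-.42+286/6,150-.42+165/6),152),px2w('scene',(248-.42+286/6,150-.42+165/6),150))
cv2.imwrite('pics/s5.png',cv2.resize(a[150:240,248:368],None,fx=6,fy=6,interpolation=cv2.INTER_CUBIC))"
```

```text
time: 21.55
eef_pos: [452.5, 59.6, 139.8]
tool_rot: [0.138, 3.135, 0.007]
force: [-0.0, 8.5, 4.3]
grip_width: 24.0
grip_force: 29.3
ball before [462.466  55.312 152.   ] [460.9    55.376 150.   ]
```

View pics/s5.png

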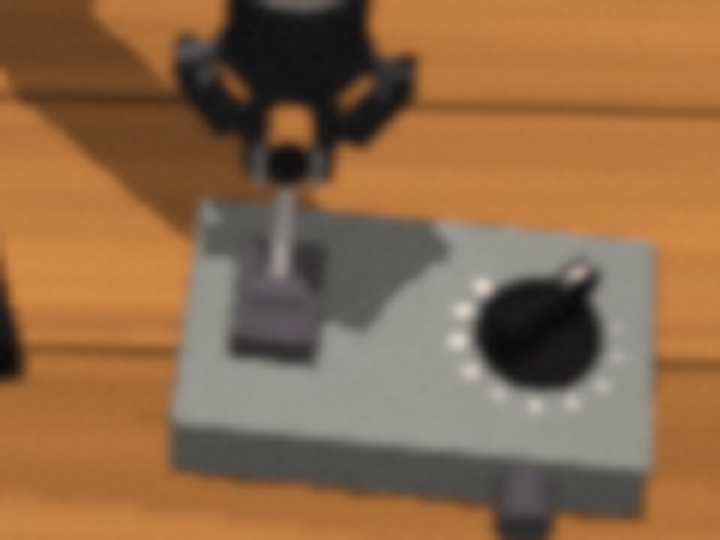

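```bash
python3 -m jog '[[0,0,0,0,0,0,1],[0,0,0,0,0,0,1],[-0.1,0,-0.06,0,0,0,1],[-0.1,0,-0.06,0,0,0,1],[-0.1,0,-0.06,0,0,0,1],[-0.1,0,-0.06,0,0,0,1],[-0.1,0,-0.06,0,0,0,1],[0,0,0,0,0,0,1],[0,0,0,0,0,0,1],[0,0,0,0,0,0,1]]' 60; python3 -c "
from h import *;import cv2
s=ctrl.state();print(s['q'],s['moment'])"
```

```text
time: 22.85
eef_pos: [450.0, 59.8, 138.3]
tool_rot: [0.138, 3.13, 0.007]
force: [1.8, 7.3, 12.8]
grip_width: 22.6
grip_force: 58.7
[ 0.746  0.536 -1.232  2.108  0.641  0.936  0.637] [ 1.113 -0.667  0.34 ]
```

```bash
python3 -m jog '[[-0.1,0,-0.05,0,0,0,1],[-0.1,0,-0.05,0,0,0,1],[-0.1,0,-0.05,0,0,0,1],[-0.1,0,-0.05,0,0,0,1],[-0.1,0,-0.05,0,0,0,1],[-0.1,0,-0.05,0,0,0,1],[0,0,0,0,0,0,1],[0,0,0,0,0,0,1],[0,0,0,0,0,0,1],[0,0,0,0,0,0,1]]' 60; python3 -c "
from h import *;import cv2
s=ctrl.state();print(s['q'],s['moment'])"
```

```text
time: 24.1
eef_pos: [449.9, 59.9, 138.0]
tool_rot: [0.139, 3.118, 0.01]
force: [9.6, 4.6, 21.1]
grip_width: 22.5
grip_force: 59.2
[ 0.75   0.53  -1.233  2.115  0.647  0.922  0.63 ] [ 0.466 -2.342  0.258]
```

The tool has stalled with the force rising, so the lever is on its stop. Open and withdraw straight up.

```bash
python3 -m jog '[[0,0,0,0,0,0,0.8],[0,0,0,0,0,0,0.5],[0,0,0,0,0,0,0.3],[0,0,0,0,0,0,0.2],[0,0,0,0,0,0,0.2],[0,0,0,0,0,0,0.2],[0,0,2,0,0,0,0.2],[0,0,4,0,0,0,0.2],[0,0,5,0,0,0,0.2],[0,0,3,0,0,0,0.2]]' 60; python3 -m jog '[[0,-5,0,0,0,0,0.2],[0,-5,0,0,0,0,0.2],[0,-5,0,0,0,0,0.2],[0,-5,0,0,0,0,0.2],[0,0,0,0,0,0,0.2],[0,0,0,0,0,0,0.2],[0,0,0,0,0,0,0.2],[0,0,0,0,0,0,0.2],[0,0,0,0,0,0,0.2],[0,0,0,0,0,0,0.2]]'
python3 -c "
from h import *;import cv2
f=lambda n,y,x:cv2.resize(ctrl.capture(n)[y:y+90,x:x+130],None,fx=3,fy=3,interpolation=cv2.INTER_CUBIC)
cv2.imwrite('pics/s6.png',np.hstack([f('scene',165,240),f('top',200,170)]))"
```

```text
time: 25.35
eef_pos: [440.8, 57.3, 274.4]
tool_rot: [0.142, 3.136, 0.0]
force: [0.7, -0.2, -0.5]
grip_width: 68.4
grip_force: 0.0
time: 26.6
eef_pos: [440.3, -142.9, 272.5]
tool_rot: [-0.142, -3.138, 0.0]
force: [0.4, -0.1, -0.3]
grip_width: 68.7
grip_force: 0.0
```

View pics/s6.png

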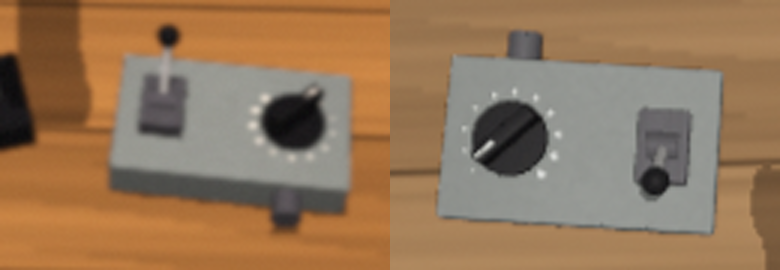

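The dial line points at the smallest dot and the lever leans to the front. Next I check the lever and line angles numerically.

```bash
python3 - <<'E'
from h import *
T=lambda x,y:((x-389)/3+169.67,y/3+199.67)
print(px2w('top',T(655,181),152),px2w('scene',(239.67+168/3,164.67+36/3),152))
l=[px2w('top',T(*p),106) for p in((475,160),(494,143))];print(np.arctan2(*(l[0]-l[1])[[1,0]]))
E
```

```text
[461.835  58.432 152.   ] [460.701  56.705 152.   ]
2.286784421756841
```

```bash
python3 -c "
from cell import ctrl
print(ctrl.close_job())"
```

```text
the job is handed in; nothing more can be done
None
```

I turned the speed dial fully anticlockwise to its off stop, then threw the power lever over to its front stop, and handed the job in at about 27 s; the closing pictures put both within measurement error of their stops, and the arm's moves stayed clear of the dimmer, hammer and carvings.

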